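# Read the air pressure of the sole-pressing pad

## Robot

A 6-joint arm with a two-finger parallel gripper is mounted at the origin on the work surface. World frame = base frame: x ahead of the robot, y to its left, z up, the work surface at z = 0. Lengths are in m, angles in rad, forces in N, time in s.
With the tool pointing down it reaches from about 0.25 to 0.725 m from the base axis. Payload 4 kg.
Tool frame: the origin (TCP) lies midway between the tips of the shut fingers; the grasp point (between the pads) lies 19 mm behind it (bot.grip_point_offset is the distance from the TCP to the grasp point, in m); z points along the fingers, y is the line along which they close (so a half turn about z gives the same grasp; the last joint's range is limited). The gripper opens to 85 mm and grips with 20 to 120 N. Pads are 22 mm wide; open, the fingers measure 114 mm over their backs; the gripper's body (76 mm by 85 mm) begins 54 mm behind the grasp point. The pads swing forward as they close: fully open they stand 13 mm farther back than shut.
Start: joints at [-1.191, 0.241, 0.005, 1.335, 0, 1.571], TCP at [0.185, -0.464, 0.231] pointing down, gripper open.
Joint ranges: [-2.72, 2.72], [-1.05, 1.87], [-1.09, 1.28], [-1.99, 2.15], [-1.42, 1.44], [-3.14, 3.14]. Speed limits (rad/s): [2.79, 2.79, 3.14, 3.14, 3.14, 3.14].

## Interface

Orientations are given as a unit quaternion [x, y, z, w].
In Python, from workcell import bot gives the robot as it stands.
- The arm moves only by the tool step_arm, never from a script. Its argument "targets" is text: rows parted by semicolons, each of 7 numbers parted by spaces: the opening, from -1 (shut) to 1 (fully open), so that 0 is half open, then the shift along the world's x, y, z normalised to -1 to 1, where 1 is 0.5 m, then the turn, a rotation vector about the world's x, y, z normalised to -1 to 1, where 1 is pi/4 rad. In form: gripper x y z wx wy wz; .... A call has 1 to 10 rows; each row is the pose to reach, as a shift and turn from the pose commanded when the call began; what a row does not reach only later rows make up. A row lasts 1/12 s, in which the tool goes at most 41.7 mm and 7.16 degrees, less where a joint would pass 70% of its speed; a pose out of reach is approached as far as the arm can. A call with a number of a shift or a turn outside -1 to 1 is refused whole. A call with a gripper value outside its range is refused whole. The fingers move at their own pace and stop on an object; the grip force is fixed at half the most. Time passes only in rows, so rows that repeat a pose let the fingers close. It gives the time, the measured TCP pose, the force, the opening and the grip force at its end, in the units of the state.
- bot.get_obs(): the state, without advancing time (a new reading comes with each control period).
- bot.camera(name): name is "scene" or "top"; returns the picture (400x640x3 uint8, red, green, blue); there is no depth.
- bot.camera_info(name): a dict with "vertical_fov" (degrees; the focal length in pixels is half the picture's height over the tangent of half this angle, whatever the lens; pixels are square), "cx", "cy" (the principal point, pixels), "pose" (4x4, takes a point from camera to world coordinates). Camera axes: x right, y up, looking along -z (the intrinsics and any distortion apply to the point x, -y, -z); pixel columns grow to the right and rows downward; lengths in m; the calibration is good to about 2 mm. A picture is of the moment at which its call begins. camera_info takes no time and is no camera call.
- bot.job_done(): hands the job in; it is judged then, once.
The state is a dict: "clock": time; "joint_pos": joint angles; "joint_vel": joint speeds; "tau": joint torques, N m; "eef_pos": TCP position; "tool_rot": TCP orientation; "ft_force": force on the tool from outside, world axes, zero at the start; "ft_torque": the same for the moment, N m; "grip_width": finger opening in m; "grasp_force": force on a finger pad.
Only numpy, scipy, OpenCV 4.12 (cv2) and the standard library are available. Lean on these libraries where they do the work, as an engineer would, in place of code of your own. Each camera call takes 0.05 s, during which the arm holds its last target. There are 200 camera calls.

## Task

In the shoe workshop, take the bell-footed pressure gauge standing on the cork mat and press it upright over the valve stem of the long, sole-shaped pressing pad (not the short round heel pad), right down until the bell meets the steel collar, and hold it there about a second while the rod comes out to read. Then stand the gauge back upright on the cork mat and let go.

Things in the scene. Friction and masses are not known exactly. Their poses are not given: they have to be found in the camera images.
- gauge: upright round metal gauge, 96 mm tall, 0.25 kg. Origin: centre of its open underside, z up. 0 to 44 mm: hollow steel bell, 56 mm outside, 48 inside at the rim; 44 to 96 mm: brass barrel 30 mm thick, grip it from above about 78 mm up. A white 8 mm rod stands 3 mm out of its top and rises up to 22 mm more; leave it room. In the bell a 36 mm plunger disc sits 14 mm above the rim at rest.
- gauge_rod (a joint): how far the gauge's rod is pushed out, m: 0 at rest, about 0.010 to 0.019 when pressed home on a valve (more air, more rod); springs back when lifted. The plunger meets the stem's pin with the bell's rim 22 mm above the collar; from there the air pushes back, up to 5 to 10 N (varies), until the rim rests on the collar.
- sole_valve (a point): centre of the top of the flat steel collar (90 mm wide, 45 mm above the table) round the long pad's valve stem; z up. Brass stem on its axis: 14 mm thick to 16 mm up, then a 9 mm sprung pin to 36 mm up. Bell play round it: 16 mm each way. The grey pad with black sole-shaped face runs along +x, 52 mm high, 271 mm from here. The heel pad has the same valve but one round face, 161 mm.
- mat_top (a point): centre of the top face of the square cork mat, 130 by 130 mm, 6 mm thick, fixed to the table, on which the gauge stands at the start and at the end.
Things that resemble listed ones, but are neither listed nor needed, are in the scene too. Leave any red or turquoise look-alike of the gauge alone.

How it is judged:
By the outcome, as a careful person would: the job done as asked, in the order asked, and still so for the second after the job is handed in, with the robot touching nothing.
It also fails if it takes over 54 s, if anything falls off the work surface, if the arm or the gripper's body presses on something with over 40 N, if the wrist force passes 120 N, or if a joint passes its speed limit or range.

## Working session

There is one attempt and no reset: what is moved stays moved. The work goes in short steps, Python scripts to look and compute and a tool call to move; the robot and the scene stay as the last step left them, time stands still between calls to the robot, and variables do not carry over. Pictures are saved under pics/ and viewed, at most 10 in all, crops included, and the job is handed in when it is done.

Besides the shell and the picture viewer there is one more tool, called after ">>>" as a command line: name --argument value ..., lists and objects as JSON in quotes. step_arm: Moves the arm, as the interface text tells. Scaled input: -1 to 1 covers 0.5 m each way for a shift and pi/4 rad each way for a turn. Its arguments: {"type":"object","properties":{"targets":{"type":"string"}},"required":["targets"]}

```bash
mkdir -p pics; python3 - <<'E'
from workcell import bot
import cv2,numpy as np
for n in("scene","top"):
    cv2.imwrite(f"pics/{n}0.png",bot.camera(n)[:,:,::-1]); i=bot.camera_info(n); print(n,{k:(np.round(v,4).tolist()) if k!='x' else v for k,v in i.items() if not isinstance(v,str)})
o=bot.get_obs();print(o['eef_pos'],o['tool_rot'],o['clock'],o['grip_width'])
E
```

```text
scene {'vertical_fov': 49.2922, 'cx': 316.6237, 'cy': 196.952, 'pose': [[-0.782, -0.4275, 0.4536, 1.0543], [0.6232, -0.5511, 0.5549, 0.5292], [0.0128, 0.7166, 0.6974, 0.7491], [0.0, 0.0, 0.0, 1.0]]}
top {'vertical_fov': 46.1647, 'cx': 319.5254, 'cy': 192.0596, 'pose': [[-0.0273, 0.9851, -0.1696, 0.3902], [-0.9996, -0.025, 0.0154, 0.007], [0.011, 0.17, 0.9854, 1.2217], [0.0, 0.0, 0.0, 1.0]]}
[ 0.18515525 -0.46384632  0.23049828] [ 9.82021753e-01  1.88765400e-01 -1.89535971e-04 -9.29419676e-04] 0.1 0.08528537115854053
```

View pics/scene0.png

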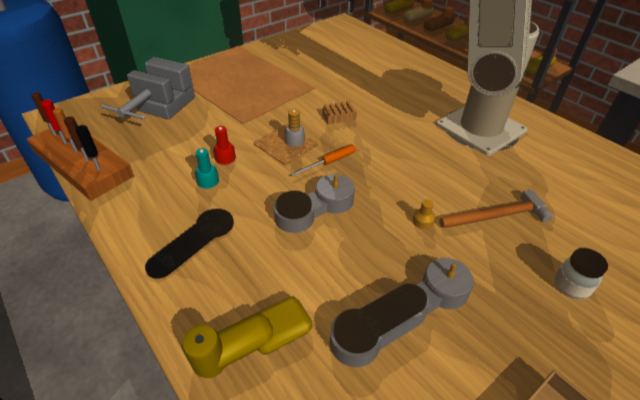

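View pics/top0.png

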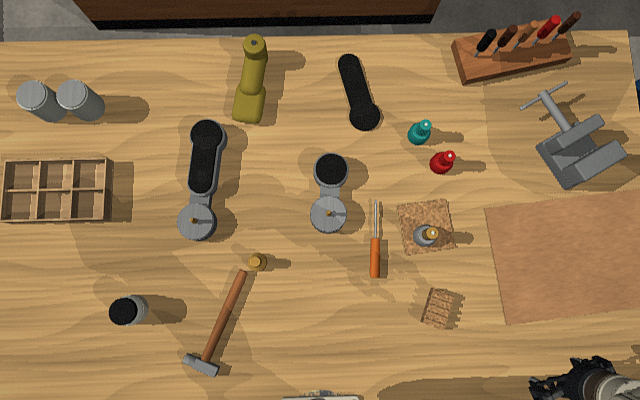

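The pictures show these candidates:
- **Gauge:** the steel bell with brass barrel on the cork mat, top (427,235) and scene (294,128). I choose this one. Look-alikes are turquoise (420,131), red (442,161) and a small brass piece (257,262).
- **Valve:** the long sole pad at top (197,221) and scene (452,270). I choose this one, not the heel pad at (328,213).

Next are the close crops.

```bash
python3 - <<'E'
from workcell import bot
import cv2,numpy as np
print({k:v for k,v in bot.camera_info("top").items() if k!='pose'})
t=cv2.imread("pics/top0.png");s=cv2.imread("pics/scene0.png")
f=lambda im,x,y:cv2.resize(im[y:y+75,x:x+100],None,fx=4,fy=4,interpolation=cv2.INTER_CUBIC)
a=np.vstack([np.hstack([f(t,375,190),f(t,150,180)]),np.hstack([f(s,245,95),f(s,400,240)])])
cv2.imwrite("pics/crop0.png",a)
E
```

```text
{'vertical_fov': 46.16471584543908, 'cx': 319.5253660841616, 'cy': 192.0596004224739}
```

View pics/crop0.png

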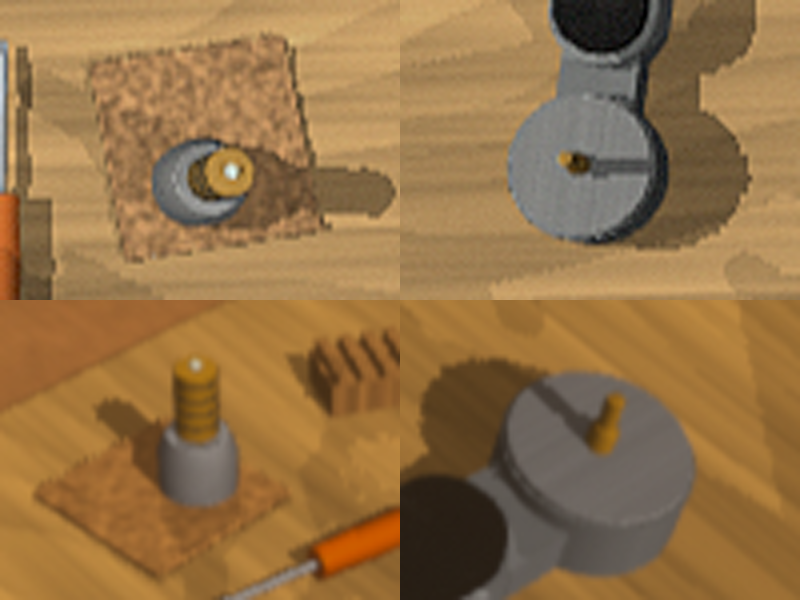

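The crop confirms both choices. The gauge's white rod tip is at top (432.8,232.8) and scene (294,111). The sole valve's collar centre is at top (195.5,221.5), its pin tip at (191,219.5), and scene (449,277)/(454,264.5).

```bash
cat >h.py <<'E'
from workcell import bot
import numpy as np
def P(n,u,v,z):
    i=bot.camera_info(n);T=np.array(i['pose']);f=200/np.tan(np.radians(i['vertical_fov'])/2)
    d=T[:3,:3]@np.array([(u-i['cx'])/f,-(v-i['cy'])/f,-1]);o=T[:3,3]
    return np.round(o+d*(z-o[2])/d[2],4)
E
python3 - <<'E'
from h import *
print("rod",P("top",432.75,232.75,.105),P("scene",294,111,.105))
print("mat",P("top",426.6,226.9,.006))
c=[P("top",375+x/4,190+y/4,.006) for x,y in[(88,65),(283,35),(325,228),(130,262)]]
print("side",[np.linalg.norm(c[i]-c[i-1]).round(3) for i in range(4)])
sc=[P("scene",245+x/4,95+y/4,.006) for x,y in[(36,193),(162,112),(289,193),(162,277)]];print("matscene",sum(sc)/4)
print("collar",P("top",195.5,221.5,.045),P("scene",449.25,277,.045))
print("pin",P("top",191,219.5,.081),P("scene",454.25,264.5,.081))
E
```

```text
rod [ 0.4771 -0.2779  0.105 ] [ 0.479  -0.2759  0.105 ]
mat [ 0.5005 -0.2881  0.006 ]
side [np.float64(0.13), np.float64(0.131), np.float64(0.128), np.float64(0.129)]
matscene [ 0.504425 -0.284925  0.006   ]
collar [0.5257 0.3018 0.045 ] [0.5312 0.3038 0.045 ]
pin [0.5268 0.3038 0.081 ] [0.5276 0.3027 0.081 ]
```

>>> step_arm --targets "1 0.586 0.374 -0.1 0 0 0;1 0.586 0.374 -0.1 0 0 0;1 0.586 0.374 -0.1 0 0 0;1 0.586 0.374 -0.1 0 0 0;1 0.586 0.374 -0.1 0 0 0;1 0.586 0.374 -0.1 0 0 0;1 0.586 0.374 -0.1 0 0 0;1 0.586 0.374 -0.1 0 0 0;1 0.586 0.374 -0.1 0 0 0;1 0.586 0.374 -0.1 0 0 0"

```text
clock: 0.93
eef_pos: [0.4811, -0.2743, 0.1795]
tool_rot: [0.981, 0.192, -0.0, -0.001]
ft_force: [0.0, 0.4, 0.8]
grip_width: 0.0855
grasp_force: 0.0
```

>>> step_arm --targets "1 0 0 0 0 0 0;1 0 0 -0.05 0 0 0;1 0 0 -0.10 0 0 0;1 0 0 -0.15 0 0 0;1 0 0 -0.19 0 0 0;1 0 0 -0.22 0 0 0;1 0 0 -0.235 0 0 0;1 0 0 -0.235 0 0 0;1 0 0 -0.235 0 0 0"

```text
clock: 1.68
eef_pos: [0.4778, -0.2781, 0.0642]
tool_rot: [0.982, 0.188, -0.0, 0.0]
ft_force: [-0.0, -0.1, -0.4]
grip_width: 0.0858
grasp_force: 0.0
```

```bash
python3 - <<'E'
from h import *
import cv2
a=[bot.camera(n)[:,:,::-1] for n in("top","scene")]
f=lambda im,x,y:cv2.resize(im[y:y+100,x:x+100],None,fx=4,fy=4,interpolation=cv2.INTER_CUBIC)
cv2.imwrite("pics/c1.png",np.hstack([f(a[0],380,170),f(a[1],245,60)]))
o=bot.get_obs();print(o['eef_pos'],o['joint_pos'],o['ft_force'])
E
```

```text
[ 0.47895904 -0.27833042  0.06523759] [-5.26382105e-01  4.68948563e-01 -1.19525796e-01  9.79830393e-01
 -6.54057681e-05  2.23620424e+00] [-0.24766922  0.74315697 -0.21227088]
```

View pics/c1.png

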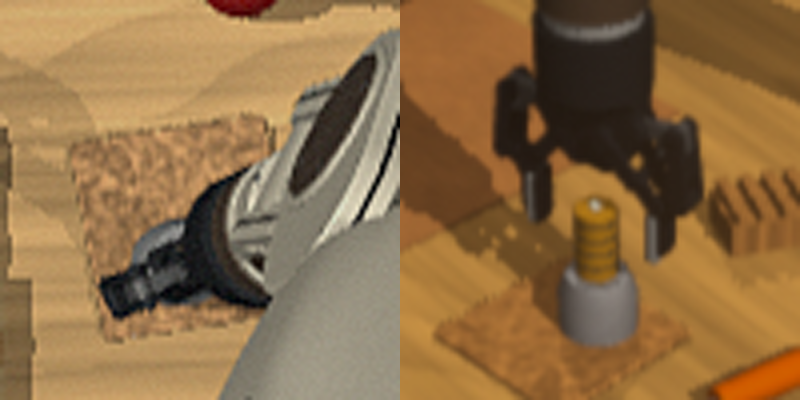

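The barrel stands upright between the open fingers in the scene crop (597,230), so I close.

>>> step_arm --targets "-1 0 0 0 0 0 0;-1 0 0 0 0 0 0;-1 0 0 0 0 0 0;-1 0 0 0 0 0 0;-1 0 0 0 0 0 0;-1 0 0 0 0 0 0;-1 0 0 0 0 0 0;-1 0 0 0 0 0 0;-1 0 0 0 0 0 0;-1 0 0 0 0 0 0"

```text
clock: 2.62
eef_pos: [0.4787, -0.2776, 0.0642]
tool_rot: [0.982, 0.189, 0.0, 0.0]
ft_force: [-0.4, -0.4, 3.7]
grip_width: 0.029
grasp_force: 58.6
```

>>> step_arm --targets "-1 0 0 0.02 0 0 0;-1 0 0 0.06 0 0 0;-1 0 0 0.12 0 0 0;-1 0 0 0.18 0 0 0;-1 0 0 0.24 0 0 0;-1 0 0 0.28 0 0 0;-1 0 0 0.28 0 0 0;-1 0 0 0.28 0 0 0"

```text
clock: 3.28
eef_pos: [0.4786, -0.2774, 0.2045]
tool_rot: [0.982, 0.189, 0.001, 0.0]
ft_force: [-0.4, -0.7, -2.6]
grip_width: 0.0286
grasp_force: 59.4
```

>>> step_arm --targets "-1 0.01 0.06 0 0 0 0.1;-1 0.015 0.12 0 0 0 0.2;-1 0.02 0.18 0 0 0 0.3;-1 0.025 0.24 0 0 0 0.4;-1 0.03 0.30 0 0 0 0.5;-1 0.035 0.36 0 0 0 0.6;-1 0.04 0.42 0 0 0 0.7;-1 0.045 0.48 0 0 0 0.75;-1 0.05 0.54 0 0 0 0.75;-1 0.05 0.58 0 0 0 0.75"

```text
clock: 4.12
eef_pos: [0.5016, 0.0152, 0.2011]
tool_rot: [0.884, 0.467, -0.002, -0.002]
ft_force: [0.3, -0.2, -2.3]
grip_width: 0.0286
grasp_force: 59.8
```

>>> step_arm --targets "-1 0.01 0.06 0 0 0 0.1;-1 0.015 0.12 0 0 0 0.2;-1 0.02 0.18 0 0 0 0.3;-1 0.025 0.24 0 0 0 0.4;-1 0.03 0.30 0 0 0 0.5;-1 0.035 0.36 0 0 0 0.6;-1 0.04 0.42 0 0 0 0.7;-1 0.045 0.48 0 0 0 0.75;-1 0.048 0.54 0 0 0 0.75;-1 0.048 0.58 0 0 0 0.75"

```text
clock: 4.95
eef_pos: [0.5257, 0.3047, 0.2003]
tool_rot: [0.711, 0.703, -0.002, -0.001]
ft_force: [0.4, 0.3, -3.6]
grip_width: 0.0287
grasp_force: 59.8
```

>>> step_arm --targets "-1 0 0 0 0 0 0;-1 0 0 0 0 0 0;-1 0 0 0 0 0 0"

```text
clock: 5.2
eef_pos: [0.5262, 0.3016, 0.2015]
tool_rot: [0.712, 0.703, -0.002, -0.0]
ft_force: [0.3, -0.5, -2.4]
grip_width: 0.0286
grasp_force: 59.8
```

```bash
python3 - <<'E'
from h import *
import cv2
a=[bot.camera(n)[:,:,::-1] for n in("top","scene")]
f=lambda im,x,y:cv2.resize(im[y:y+130,x:x+100],None,fx=4,fy=4,interpolation=cv2.INTER_CUBIC)
cv2.imwrite("pics/c2.png",np.hstack([f(a[0],140,150),f(a[1],400,170)]))
o=bot.get_obs();print(o['eef_pos'],o['tool_rot'],o['joint_pos'],o['ft_force'],o['grip_width'])
E
```

```text
[0.5268947  0.30118624 0.20276369] [ 7.12114691e-01  7.02062004e-01 -1.25585262e-03 -1.82219675e-04] [ 5.19439593e-01  4.69732754e-01  2.61966576e-01  1.36555146e+00
 -2.90620943e-04  2.10445306e+00] [-0.56361069 -0.37529901 -1.35906094] 0.028759802845389995
```

View pics/c2.png

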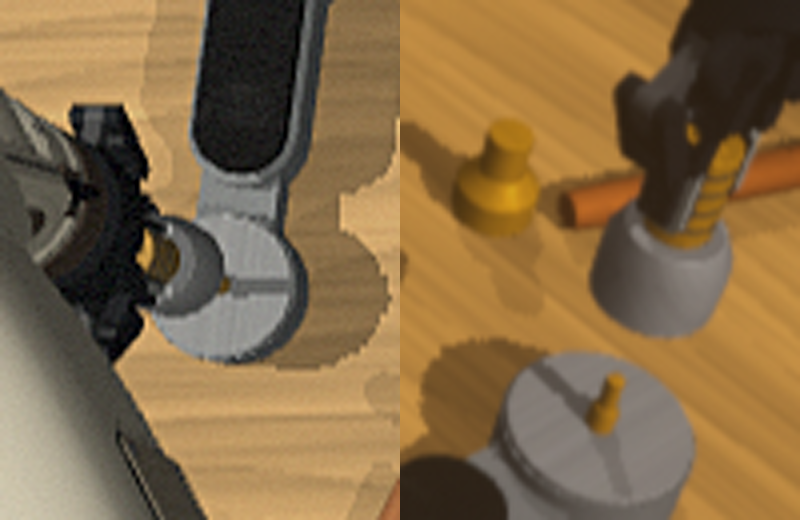

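The gauge is held over the sole valve, but it leans in the scene view. I'll check whether that is perspective by overlaying an upright model.

```bash
cat >>h.py <<'E'
import cv2
def proj(n,X):
    i=bot.camera_info(n);T=np.array(i['pose']);f=200/np.tan(np.radians(i['vertical_fov'])/2)
    c=(np.atleast_2d(X)-T[:3,3])@T[:3,:3]
    return np.c_[i['cx']-f*c[:,0]/c[:,2],i['cy']+f*c[:,1]/c[:,2]]
def overlay(im,n,x,y,u0,v0,k,base,ax=(0,0,1)):
    ax=np.array(ax)/np.linalg.norm(ax);e=np.cross(ax,[0,1,0]);e/=np.linalg.norm(e);g=np.cross(ax,e)
    t=np.linspace(0,2*np.pi,60)[:,None]
    for h,r,c in((0,.028,(0,0,255)),(.044,.015,(0,255,0)),(.096,.015,(255,0,0))):
        p=(proj(n,np.array(base)+h*ax+r*(np.cos(t)*e+np.sin(t)*g))-[u0,v0]+.5)*k
        cv2.polylines(im,[p.round().astype(np.int32)],True,c,1)
E
python3 - <<'E'
from h import *
ims=[]
for n,u,v in(("top",140,170),("scene",420,190)):
    a=bot.camera(n)[:,:,::-1];c=cv2.resize(a[v:v+70,u:u+70],None,fx=5.7,fy=5.7,interpolation=cv2.INTER_CUBIC)
    overlay(c,n,0,0,u,v,5.7,[.527,.3015,.1435]);ims.append(c)
cv2.imwrite("pics/c3.png",np.hstack(ims));print(bot.get_obs()['eef_pos'])
E
```

```text
[0.52733508 0.30136662 0.20355548]
```

View pics/c3.png

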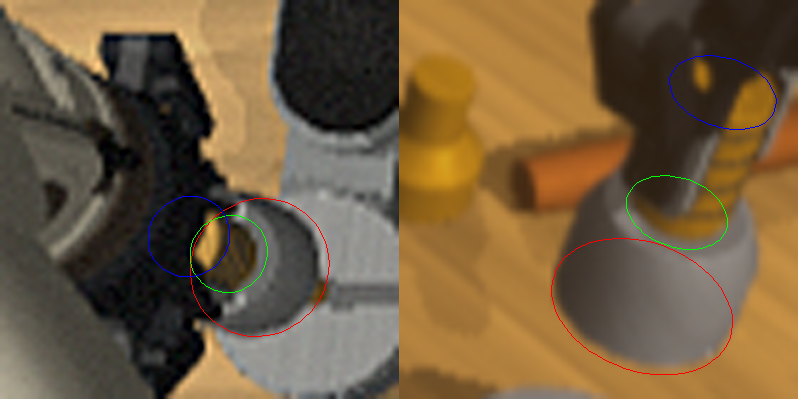

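The upright model fits within about 2 mm in both views, so the gauge is upright and centred over the stem. I'll descend in stages.

>>> step_arm --targets "-1 0 0 -0.05 0 0 0;-1 0 0 -0.09 0 0 0;-1 0 0 -0.12 0 0 0;-1 0 0 -0.13 0 0 0;-1 0 0 -0.14 0 0 0;-1 0 0 -0.15 0 0 0;-1 0 0 -0.16 0 0 0;-1 0 0 -0.16 0 0 0;-1 0 0 -0.16 0 0 0"

```text
clock: 6.15
eef_pos: [0.5278, 0.3027, 0.1245]
tool_rot: [0.712, 0.702, 0.001, 0.0]
ft_force: [-0.8, 0.1, -0.9]
grip_width: 0.0285
grasp_force: 60.0
```

>>> step_arm --targets "-1 0 0 -0.008 0 0 0;-1 0 0 -0.016 0 0 0;-1 0 0 -0.024 0 0 0;-1 0 0 -0.03 0 0 0;-1 0 0 -0.033 0 0 0;-1 0 0 -0.036 0 0 0;-1 0 0 -0.036 0 0 0"

```text
clock: 6.73
eef_pos: [0.5283, 0.303, 0.1063]
tool_rot: [0.712, 0.702, 0.001, 0.0]
ft_force: [2.0, 0.1, 5.3]
grip_width: 0.0292
grasp_force: 60.4
```

>>> step_arm --targets "-1 0 0 -0.002 0 0 0;-1 0 0 -0.004 0 0 0;-1 0 0 -0.004 0 0 0"

```text
clock: 6.98
eef_pos: [0.5282, 0.303, 0.1043]
tool_rot: [0.712, 0.702, 0.001, 0.0]
ft_force: [0.9, -0.4, 4.3]
grip_width: 0.0285
grasp_force: 60.4
```

>>> step_arm --targets "-1 0 0 -0.002 0 0 0;-1 0 0 -0.002 0 0 0;-1 0 0 -0.002 0 0 0"

```text
clock: 7.23
eef_pos: [0.5282, 0.303, 0.1034]
tool_rot: [0.712, 0.702, 0.001, 0.0]
ft_force: [1.9, -0.1, 5.1]
grip_width: 0.0286
grasp_force: 60.5
```

>>> step_arm --targets "-1 0 0 -0.002 0 0 0;-1 0 0 -0.002 0 0 0;-1 0 0 -0.002 0 0 0"

```text
clock: 7.48
eef_pos: [0.5283, 0.303, 0.1033]
tool_rot: [0.712, 0.702, 0.001, 0.0]
ft_force: [0.9, -0.6, 8.4]
grip_width: 0.0286
grasp_force: 61.0
```

>>> step_arm --targets "-1 0 0 -0.002 0 0 0;-1 0 0 -0.002 0 0 0;-1 0 0 -0.002 0 0 0"

```text
clock: 7.73
eef_pos: [0.5283, 0.303, 0.1032]
tool_rot: [0.712, 0.702, 0.002, 0.0]
ft_force: [1.4, -1.9, 12.5]
grip_width: 0.0285
grasp_force: 61.2
```

The tool has stopped at z 0.1033, where the collar should stop it, and the force is rising. I'll hold there for over a second.

>>> step_arm --targets "-1 0 0 -0.002 0 0 0;-1 0 0 -0.002 0 0 0;-1 0 0 -0.002 0 0 0;-1 0 0 -0.002 0 0 0;-1 0 0 -0.002 0 0 0;-1 0 0 -0.002 0 0 0;-1 0 0 -0.002 0 0 0;-1 0 0 -0.002 0 0 0;-1 0 0 -0.002 0 0 0;-1 0 0 -0.002 0 0 0"

```text
clock: 8.57
eef_pos: [0.5284, 0.3031, 0.1032]
tool_rot: [0.712, 0.702, 0.002, 0.001]
ft_force: [-1.1, -1.7, 17.4]
grip_width: 0.0287
grasp_force: 61.5
```

```bash
python3 - <<'E'
from h import *
ims=[]
for n,u,v in(("top",160,180),("scene",410,205)):
    a=bot.camera(n)[:,:,::-1];c=cv2.resize(a[v:v+90,u:u+90],None,fx=4.4,fy=4.4,interpolation=cv2.INTER_CUBIC);ims.append(c)
cv2.imwrite("pics/c4.png",np.hstack(ims))
E
```

```text
(no output)
```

View pics/c4.png

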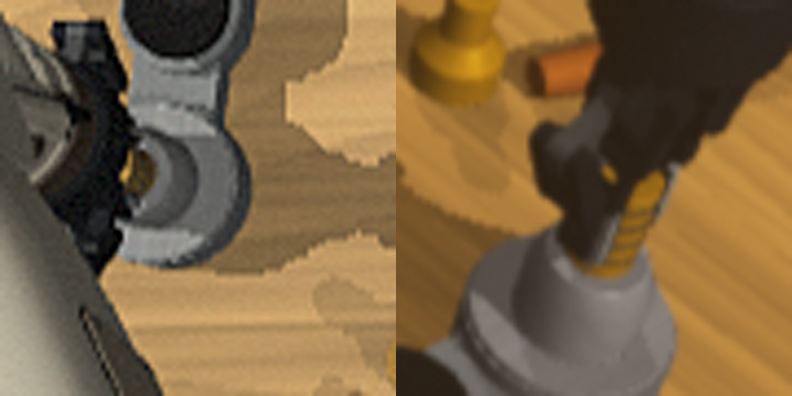

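The bell sits flat on the collar in both views, scene (590,320), and has been held for over a second. I'll lift and carry it back.

>>> step_arm --targets "-1 0 0 0.01 0 0 0;-1 0 0 0.025 0 0 0;-1 0 0 0.05 0 0 0;-1 0 0 0.08 0 0 0;-1 0 0 0.13 0 0 0;-1 0 0 0.18 0 0 0;-1 0 0 0.21 0 0 0;-1 0 0 0.21 0 0 0"

```text
clock: 9.33
eef_pos: [0.5274, 0.3032, 0.2071]
tool_rot: [0.712, 0.703, 0.001, -0.0]
ft_force: [1.6, 0.6, -1.9]
grip_width: 0.0286
grasp_force: 60.1
```

>>> step_arm --targets "-1 0 -0.06 0 0 0 -0.1;-1 -0.005 -0.12 0 0 0 -0.2;-1 -0.01 -0.18 0 0 0 -0.3;-1 -0.01 -0.24 0 0 0 -0.4;-1 -0.015 -0.30 0 0 0 -0.5;-1 -0.02 -0.36 0 0 0 -0.6;-1 -0.02 -0.42 0 0 0 -0.7;-1 -0.025 -0.48 0 0 0 -0.75;-1 -0.025 -0.54 0 0 0 -0.75;-1 -0.025 -0.588 0 0 0 -0.75"

```text
clock: 10.17
eef_pos: [0.5121, 0.0069, 0.202]
tool_rot: [0.885, 0.465, -0.003, -0.002]
ft_force: [0.5, 1.1, -2.5]
grip_width: 0.0289
grasp_force: 60.1
```

>>> step_arm --targets "-1 0 -0.06 0 0 0 -0.1;-1 -0.005 -0.12 0 0 0 -0.2;-1 -0.01 -0.18 0 0 0 -0.3;-1 -0.01 -0.24 0 0 0 -0.4;-1 -0.015 -0.30 0 0 0 -0.5;-1 -0.02 -0.36 0 0 0 -0.6;-1 -0.02 -0.42 0 0 0 -0.7;-1 -0.025 -0.48 0 0 0 -0.75;-1 -0.025 -0.54 0 0 0 -0.75;-1 -0.025 -0.588 0 0 0 -0.75"

```text
clock: 11.0
eef_pos: [0.5002, -0.2862, 0.2016]
tool_rot: [0.982, 0.188, -0.002, -0.002]
ft_force: [0.4, -0.0, -3.0]
grip_width: 0.029
grasp_force: 60.0
```

>>> step_arm --targets "-1 0 0 0 0 0 0;-1 0 0 0 0 0 0;-1 0 0 0 0 0 0"

```text
clock: 11.25
eef_pos: [0.501, -0.2841, 0.2025]
tool_rot: [0.982, 0.189, -0.002, -0.002]
ft_force: [1.0, 0.2, -2.1]
grip_width: 0.0287
grasp_force: 59.8
```

>>> step_arm --targets "-1 0 0 -0.05 0 0 0;-1 0 0 -0.11 0 0 0;-1 0 0 -0.17 0 0 0;-1 0 0 -0.22 0 0 0;-1 0 0 -0.25 0 0 0;-1 0 0 -0.264 0 0 0;-1 0 0 -0.27 0 0 0;-1 0 0 -0.27 0 0 0;-1 0 0 -0.27 0 0 0"

```text
clock: 12.0
eef_pos: [0.5032, -0.2852, 0.0709]
tool_rot: [0.982, 0.189, 0.001, 0.001]
ft_force: [-0.1, 0.2, -1.9]
grip_width: 0.0289
grasp_force: 60.2
```

>>> step_arm --targets "-1 0 0 -0.002 0 0 0;-1 0 0 -0.004 0 0 0;-1 0 0 -0.006 0 0 0;-1 0 0 -0.006 0 0 0;-1 0 0 -0.006 0 0 0"

```text
clock: 12.42
eef_pos: [0.5024, -0.2854, 0.067]
tool_rot: [0.982, 0.189, 0.0, 0.0]
ft_force: [-1.0, -0.2, -2.3]
grip_width: 0.0286
grasp_force: 60.2
```

>>> step_arm --targets "-1 0 0 -0.002 0 0 0;-1 0 0 -0.004 0 0 0;-1 0 0 -0.004 0 0 0;-1 0 0 -0.004 0 0 0"

```text
clock: 12.75
eef_pos: [0.5023, -0.2853, 0.0646]
tool_rot: [0.982, 0.189, -0.0, -0.0]
ft_force: [0.7, 0.2, -2.0]
grip_width: 0.0285
grasp_force: 60.2
```

>>> step_arm --targets "-1 0 0 -0.002 0 0 0;-1 0 0 -0.002 0 0 0;-1 0 0 -0.002 0 0 0;-1 0 0 -0.002 0 0 0"

```text
clock: 13.08
eef_pos: [0.5025, -0.2855, 0.0642]
tool_rot: [0.982, 0.189, 0.0, 0.0]
ft_force: [-0.1, 0.3, 1.2]
grip_width: 0.0288
grasp_force: 60.0
```

The gauge has touched the mat. I'll open, then go straight up.

>>> step_arm --targets "0 0 0 0 0 0 0;0.4 0 0 0 0 0 0;1 0 0 0 0 0 0;1 0 0 0 0 0 0;1 0 0 0 0 0 0;1 0 0 0 0 0 0;1 0 0 0 0 0 0;1 0 0 0 0 0 0"

```text
clock: 13.75
eef_pos: [0.5023, -0.2854, 0.0638]
tool_rot: [0.982, 0.189, -0.0, -0.0]
ft_force: [0.6, -0.0, 0.1]
grip_width: 0.0858
grasp_force: 0.0
```

>>> step_arm --targets "1 0 0 0.02 0 0 0;1 0 0 0.06 0 0 0;1 0 0 0.12 0 0 0;1 0 0 0.18 0 0 0;1 0 0 0.25 0 0 0;1 0 0 0.3 0 0 0;1 -0.1 0 0.3 0 0 0;1 -0.2 0 0.3 0 0 0;1 -0.2 0 0.3 0 0 0;1 -0.2 0 0.3 0 0 0"

```text
clock: 14.58
eef_pos: [0.3988, -0.285, 0.2151]
tool_rot: [0.982, 0.187, -0.001, -0.0]
ft_force: [-0.7, 0.5, 0.3]
grip_width: 0.0856
grasp_force: 0.0
```

```bash
python3 - <<'E'
from h import *
ims=[]
for n,u,v in(("top",380,170),("scene",245,80)):
    a=bot.camera(n)[:,:,::-1];c=cv2.resize(a[v:v+100,u:u+100],None,fx=4,fy=4,interpolation=cv2.INTER_CUBIC);ims.append(c)
cv2.imwrite("pics/c5.png",np.hstack(ims))
E
```

```text
(no output)
```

View pics/c5.png

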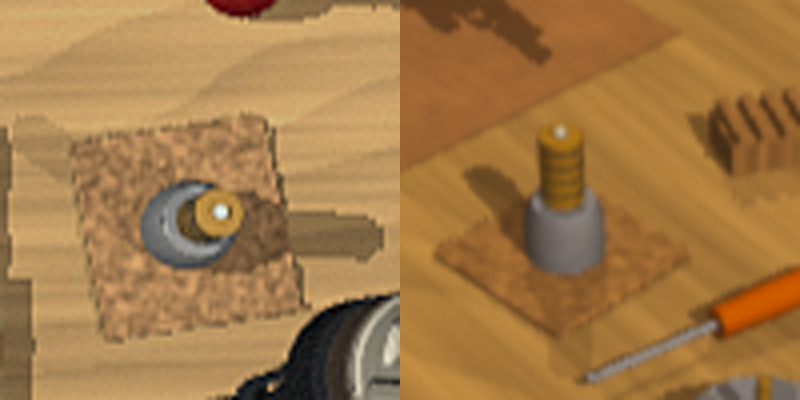

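The gauge stands upright in the middle of the mat, top crop (190,225), and the gripper is clear.

```bash
python3 -c "
from workcell import bot
print(bot.job_done())"
```

```text
the job is handed in; nothing more can be done
None
```

The gauge was pressed onto the sole pad's valve until the bell met the collar and held for over a second, then stood upright on the cork mat and released; I handed the job in at about 15 s, but could not see the rod itself rise because the gripper hid it.

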